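Slide the toy-plane parts home into a shadow-cut tray

TASK

Kit the shadow-cut tray: slide each of the three flat wooden parts (T-shaped, U-shaped and L-shaped) along the bench into the cavity cut to its own outline, and push it fully home and square. Keep the parts flat on the bench, never lifting them, and leave the glue bottle, the black jar and the sanding block where they stand.

Things in the scene. Friction and masses are not known exactly. Their poses are not given: they have to be found in the camera images.
- tee_center (a point): Centre, half-way up, of the T-shaped flat wooden part, 60 x 40 x 14 mm, 50-100 g. Axes: x from the straight 60 mm back edge (at x = -20 mm) to the shaped front (x = +20 mm), y along the back edge, z up. A bar (x -20 to +2, y -30 to +30 mm) with one stem in the middle of its front (20 mm wide to x +13, then 14 mm wide to x +20).
- fork_center (a point): Centre, half-way up, of the U-shaped flat wooden part, 60 x 40 x 14 mm, 50-100 g. Axes: x from the straight 60 mm back edge (at x = -20 mm) to the shaped front (x = +20 mm), y along the back edge, z up. A bar (x -20 to +2, y -30 to +30 mm) with two legs on its front (x +2 to +20, y 13 to 30 mm and -30 to -13 mm).
- ell_center (a point): Centre, half-way up, of the L-shaped flat wooden part, 60 x 40 x 14 mm, 50-100 g. Axes: x from the straight 60 mm back edge (at x = -20 mm) to the shaped front (x = +20 mm), y along the back edge, z up. A bar (x -20 to +2, y -30 to +30 mm) with one wide leg at the +y end of its front (y 3 to 30 mm to x +13, then y 6 to 30 mm to x +20).
- nest_tee: Fixed tray section with the cavity for the T-shaped part (general form: see tray_rail_top). Origin: on the bench, where the middle of the seated part's underside comes to be; axes: x straight into the cavity, y across it, z up; the seated part's axes agree with these. Inside it has two shoulders at x = +2 mm with a 26 mm wide pocket between them.
- nest_fork: Fixed tray section with the cavity for the U-shaped part (general form: see tray_rail_top). Origin: on the bench, where the middle of the seated part's underside comes to be; axes: x straight into the cavity, y across it, z up; the seated part's axes agree with these. Inside it has a tongue in the middle, up to 20 mm wide, that reaches out to x = +4 mm, and a back wall at x = +20 mm.
- nest_ell: Fixed tray section with the cavity for the L-shaped part (general form: see tray_rail_top). Origin: on the bench, where the middle of the seated part's underside comes to be; axes: x straight into the cavity, y across it, z up; the seated part's axes agree with these. Inside it has a shoulder at x = +2 mm over y -33 to 0 mm and a back wall at x = +20 mm over y 0 to 33 mm.
- tray_rail_top (a point): Middle of the top of the 260 mm long, 20 mm high rail behind the three tray sections, 40 mm beyond their origins; axes as theirs. Sections: 84 mm apart in varying order, 14 mm high, bench as floor (black sheet), open at the front. Side walls 66 mm apart from x = -5 mm inward, flaring to 78 mm at the mouth, x = -16 mm. A seated part stands 4 mm out; a wrong one stops 8 mm or more short.
- glue_a_center (a point): Bystander, loose: white glue bottle with a pointed nozzle, 48 mm across, 154 mm tall; point half-way up.
- jar_black_center (a point): Bystander, loose: black jar with lid, 68 mm across, 86 mm tall, behind the tray; point half-way up.
- sand_block_center (a point): Bystander, loose: cork sanding block, 58 x 105 x 34 mm; point half-way up.
- work_block: Fixed thick dark cloth-covered block between robot and parts, never moves: top 46 mm above the bench, far face at world x = 0.522 m, from y = -0.38 to 0.01 m (origin inside it). The parts start in the strip of bench, about 120 mm wide, between this face and the tray mouths, side by side, front edges towards the tray within 0.4 rad. The bench ends at y = -0.39 m.
There are look-alikes about, which are no part of the job. Leave any green or yellow look-alike of the part that bears ell_center alone.

How it is judged:
By the outcome, as a careful person would: the job done as asked, in the order asked, and still so for the second after the job is handed in, with the robot touching nothing.
It also fails if it takes over 72 s, if anything falls off the work surface, if the arm or the gripper's body presses on something with over 40 N, if the wrist force passes 120 N, or if a joint passes its speed limit or range.

ROBOT

A 6-joint arm with a two-finger parallel gripper is mounted at the origin on a cart in front of the work surface, level with it; the furniture and walls round the work are solid. World frame = base frame: x ahead of the robot, y to its left, z up, the work surface at z = 0. Lengths are in m, angles in degrees, forces in N, time in s.
With the tool pointing down it reaches from about 0.375 to 0.9 m from the base axis. Payload 3.1 kg.
Tool frame: the origin (TCP) lies on the centre line of the jaws, within the pads' length; the fingertips stand 8 mm ahead of it and the grasp point (between the pads) lies 11 mm behind it (bot.tip_extent is the distance from the TCP to the fingertips, in m); z points along the fingers, y is the line along which they close (so a half turn about z gives the same grasp; the last joint's range is limited). The gripper opens to 87 mm and grips with 3 to 60 N. Pads are 19 mm wide; open, the fingers measure 117 mm over their backs; the gripper's body (75 mm by 190 mm) begins 51 mm behind the grasp point.
Start: joints at [55.606, 30.224, 82.088, -0, 67.689, -10.227], TCP at [0.256, 0.57, 0.231] pointing down, gripper open.
Joint ranges: [-176.69, 176.69], [-43.24, 126.21], [12.49, 139.97], [-82, 262], [0, 151.66], [-163.58, 163.58]. Speed limits (degrees/s): [159.86, 159.86, 180, 180, 180, 180].

INTERFACE

Orientations are given as a 3x3 rotation matrix whose columns are the frame's x, y, z axes.
In Python, from rig import bot, vision, workorder gives the robot as it stands.
- The arm moves only by the shell command python3 -m handwheel 'ROWS'. ROWS is JSON, a list of rows, each an object with "delta_rot": the turn, a rotation vector about the tool's x, y, z in rad, a list of three; "xyz": the shift along the tool's x, y, z in mm, a list of three; "hand": the closure, from -1 (fully open) to 1 (shut). A call has exactly 5 rows; each row is the pose to reach, as a shift and turn from the pose commanded when the call began, along the tool's axes at that moment; what a row does not reach only later rows make up. A row lasts 1/8 s, in which the tool goes at most 62.5 mm and 10.7 degrees, less where a joint would pass 70% of its speed; a pose out of reach is approached as far as the arm can. A call with a gripper value outside its range is refused whole. The fingers move at their own pace and stop on an object; the grip force is fixed at half the most. Time passes only in rows, so rows that repeat a pose let the fingers close, or fill a call up. It gives the time, the measured TCP pose, the force, the opening and the grip force at its end, in the units of the state.
- bot.read_state(): the state, without advancing time (a new reading comes with each control period).
- vision.capture(name): name is "scene" or "top" or "wrist"; returns the picture (420x560x3 uint8, red, green, blue); there is no depth.
- vision.camera_model(name): a dict with "camera_matrix" (3x3 intrinsics, pixels), "camera_from_world" (4x4, takes a point from world to camera coordinates). Camera axes: x right, y up, looking along -z (the intrinsics and any distortion apply to the point x, -y, -z); pixel columns grow to the right and rows downward; lengths in m; the calibration is good to about 2 mm. A picture is of the moment at which its call begins: read the wrist's pose just before it. camera_model takes no time and is no camera call; for the wrist camera it gives the pose at the moment of the call.
- workorder.hand_in(): hands the job in; it is judged then, once.
The state is a dict: "time_s": time; "joint_positions": joint angles; "qvel": joint speeds; "tau": joint torques, N m; "position": TCP position; "tcp_rot": TCP orientation; "force": force on the tool from outside, world axes, zero at the start; "moment": the same for the moment, N m; "opening": opening from 0.0 (shut) to 1.0 (fully open); "grasp_force": force on a finger pad.
Only numpy, scipy, OpenCV 4.12 (cv2) and the standard library are available. Lean on these libraries where they do the work, as an engineer would, in place of code of your own. Each camera call takes 0.05 s, during which the arm holds its last target. There are 200 camera calls.

## Working session

There is one attempt and no reset: what is moved stays moved. The work goes in short steps, Python scripts to look and compute and a shell command to move; the robot and the scene stay as the last step left them, time stands still between calls to the robot, and variables do not carry over. Pictures are saved under pics/ and viewed, at most 10 in all, crops included, and the job is handed in when it is done.

```bash
mkdir -p pics; ls; python3 - <<'E'
from rig import bot, vision, workorder
import cv2,numpy as np
s=bot.read_state();print(s)
for n in("top","scene"):
    im=vision.capture(n);cv2.imwrite(f"pics/{n}0.png",cv2.cvtColor(im,cv2.COLOR_RGB2BGR))
    m=vision.camera_model(n);print(n,m)
E
```

```text
pics
{'time_s': 0.0, 'joint_positions': array([ 5.56045600e+01,  3.02798410e+01,  8.21573403e+01, -3.28317857e-03,
        6.76883406e+01, -1.02260658e+01]), 'qvel': array([ 0.05331813, -0.00156444, -0.03496117, -0.05235565,  0.04950897,
       -0.03145919]), 'tau': array([ 9.05679644e-05, -4.40043283e+01, -1.76596534e+01,  6.32844167e-02,
        5.84064180e-02, -1.71721636e-04]), 'position': array([0.25545688, 0.56961564, 0.22955694]), 'tcp_rot': array([[-9.12347828e-01,  4.09414235e-01, -1.19382310e-03],
       [ 4.09415837e-01,  9.12346039e-01, -1.83767565e-03],
       [ 3.36809204e-04, -2.16536947e-03, -9.99997599e-01]]), 'force': array([ 0.21642276,  0.44635251, -0.15318234]), 'moment': array([ 0.02035285, -0.04069131, -0.01906958]), 'grasp_force': 0.0, 'opening': 1.0006520423437428}
top {'camera_matrix': array([[388.07470222,   0.        , 286.82682083],
       [  0.        , 388.07470222, 204.71734328],
       [  0.        ,   0.        ,   1.        ]]), 'camera_from_world': array([[-0.0182365 , -0.99973347, -0.01415675,  0.01510248],
       [ 0.98083622, -0.02063522,  0.19373821, -0.56988266],
       [-0.1939787 , -0.01035234,  0.98095112, -0.85144059],
       [ 0.        ,  0.        ,  0.        ,  1.        ]])}
scene {'camera_matrix': array([[422.60718382,   0.        , 282.07567903],
       [  0.        , 422.60718382, 208.61919804],
       [  0.        ,   0.        ,   1.        ]]), 'camera_from_world': array([[ 0.71978166, -0.69410694,  0.01139841, -0.40033704],
       [ 0.52333972,  0.55333943,  0.64802084, -0.34664322],
       [-0.45610295, -0.46046827,  0.76153731, -1.0075625 ],
       [ 0.        ,  0.        ,  0.        ,  1.        ]])}
```

View pics/top0.png

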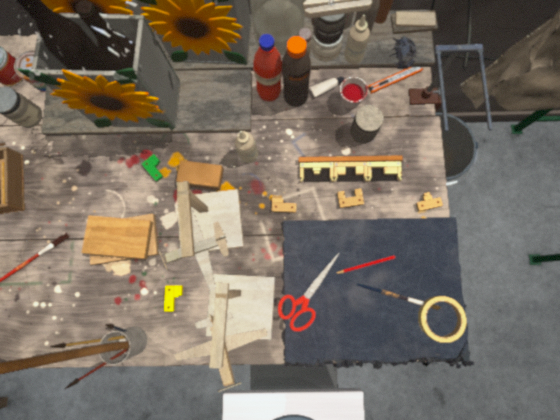

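View pics/scene0.png

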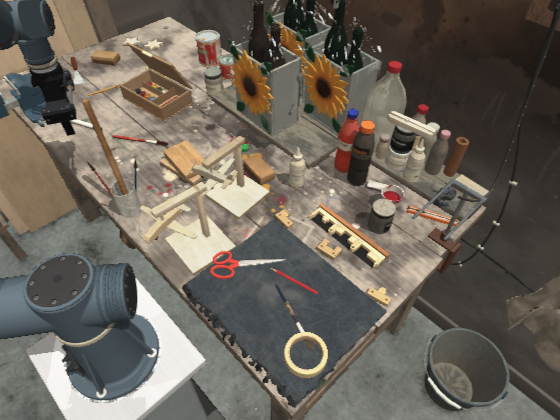

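The top view shows the tray at about (350,168), its three sections facing down. The parts are at (285,205), (350,198) and (430,202), with the dark block below them. The glue bottle is at (246,145), the jar at (367,122) and the sanding block at (200,175). I'll rectify that region onto the plane of the part tops.

```bash
cat > h.py <<'E'
import numpy as np,cv2
from rig import bot,vision
def proj(m,P):
    P=np.atleast_2d(P);C=m["camera_from_world"];q=P@C[:3,:3].T+C[:3,3]
    q=np.c_[q[:,0],-q[:,1],-q[:,2]]@m["camera_matrix"].T
    return q[:,:2]/q[:,2:]
def rect(n,fn,x0,x1,y0,y1,s,z=0.014,save=True):
    """rectified plane z: row=(x1-x)*s, col=(y1-y)*s"""
    m=vision.camera_model(n);im=vision.capture(n)
    W=int((y1-y0)*s);H=int((x1-x0)*s)
    w=np.array([[x1,y1,z],[x1,y0,z],[x0,y0,z],[x0,y1,z]])
    Hm=cv2.getPerspectiveTransform(proj(m,w).astype(np.float32),np.float32([[0,0],[W,0],[W,H],[0,H]]))
    o=cv2.warpPerspective(im,Hm,(W,H),flags=cv2.INTER_CUBIC)
    if save: cv2.imwrite(fn,cv2.cvtColor(o,cv2.COLOR_RGB2BGR))
    return o
E
python3 - <<'E'
from h import *
rect("top","pics/r0.png",0.5,0.72,-0.4,0.1,1600)
m=vision.camera_model("wrist");print(m)
s=bot.read_state();print(s['position'],s['tcp_rot'].round(3),s['time_s'])
R=m["camera_from_world"];c=-R[:3,:3].T@R[:3,3];print(s['tcp_rot'].T@(c-s['position']),(s['tcp_rot'].T@R[:3,:3].T).round(3))
E
```

```text
{'camera_matrix': array([[304.29899804,   0.        , 282.92282259],
       [  0.        , 304.29899804, 208.68213328],
       [  0.        ,   0.        ,   1.        ]]), 'camera_from_world': array([[ 0.40923576,  0.91242773, -0.00131813, -0.62405225],
       [-0.87816523,  0.39347559, -0.27203454,  0.03366974],
       [-0.24769321,  0.1124838 ,  0.96228658, -0.3901761 ],
       [ 0.        ,  0.        ,  0.        ,  1.        ]])}
[0.25553568 0.5697971  0.22981511] [[-0.912  0.409 -0.001]
 [ 0.409  0.912 -0.001]
 [ 0.    -0.002 -1.   ]] 0.15
[ 0.07376682 -0.00017029 -0.15395941] [[ 0.     0.962  0.272]
 [ 1.    -0.    -0.   ]
 [-0.     0.272 -0.962]]
```

View pics/r0.png

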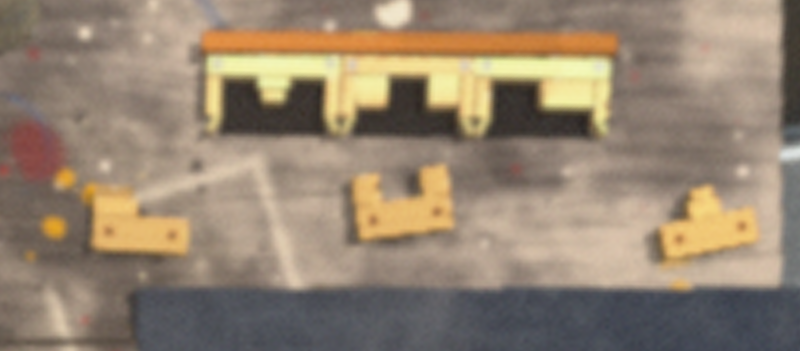

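The rectified view is 0.625 mm per pixel. From left (+y) the nests are fork at column 274, tee at 407 and ell at 540, with the mouths at row ~133. The parts are:

| Part | Centre (px) | World position | Yaw |
|---|---|---|---|
| ell | (140,222) | (0.581, 0.0125) | -0.04 |
| fork | (403,203) | (0.593, -0.152) | 0.13 |
| tee | (706,221) | (0.582, -0.341) | 0.21 |

The fork stands in front of the tee nest, so it goes first.

```bash
cat >> h.py <<'E'
from scipy.spatial.transform import Rotation as Ro
def plan(x,y,z,yaw=0.):
    s=bot.read_state();R=s['tcp_rot'];p=s['position']
    T=Ro.from_euler('z',yaw).as_matrix()@np.diag([-1,1,-1.])
    print("xyz",(R.T@(np.array([x,y,z])-p)*1e3).round(1),"rot",Ro.from_matrix(R.T@T).as_rotvec().round(3))
def st():
    s=bot.read_state();R=s['tcp_rot']
    print("t",round(s['time_s'],2),"p",(s['position']*1e3).round(1),"yaw",round(float(np.arctan2(-R[0,1],R[1,1])),3),"tilt",R[:2,2].round(4),"F",s['force'].round(1),"op",round(s['opening']*87,1),"g",round(s['grasp_force'],1),"q6",s['joint_positions'][5].round(1))
E
python3 -c "from h import *;plan(.584,-.153,.2,.131)"
```

```text
xyz [-595.6 -524.9   30.5] rot [-0.001 -0.001 -0.553]
```

```bash
python3 -m handwheel '[{"delta_rot":[0,0,0],"xyz":[-46,-40,2],"hand":-1},{"delta_rot":[0,0,0],"xyz":[-92,-80,4],"hand":-1},{"delta_rot":[0,0,0],"xyz":[-138,-120,6],"hand":-1},{"delta_rot":[0,0,0],"xyz":[-184,-160,8],"hand":-1},{"delta_rot":[0,0,0],"xyz":[-230,-200,10],"hand":-1}]'
python3 -m handwheel '[{"delta_rot":[0,0,0],"xyz":[-46,-40,2],"hand":-1},{"delta_rot":[0,0,0],"xyz":[-92,-80,4],"hand":-1},{"delta_rot":[0,0,0],"xyz":[-138,-120,6],"hand":-1},{"delta_rot":[0,0,0],"xyz":[-184,-160,8],"hand":-1},{"delta_rot":[0,0,0],"xyz":[-230,-200,10],"hand":-1}]'
python3 -c "from h import *;st();plan(.584,-.153,.2,.131)"
```

```text
time_s: 0.78
position: [0.3843, 0.2919, 0.2205]
tcp_rot: [[-0.913, 0.409, 0.0], [0.409, 0.913, 0.0], [-0.0, 0.0, -1.0]]
force: [1.1, 0.1, -0.1]
opening: 1.0
grasp_force: 0.0
time_s: 1.4
position: [0.5123, 0.015, 0.2104]
tcp_rot: [[-0.912, 0.41, 0.0], [0.41, 0.912, 0.0], [-0.0, 0.0, -1.0]]
force: [0.9, 0.1, 0.3]
opening: 1.0
grasp_force: 0.0
t 1.4 p [512.3  15.  210.4] yaw -0.422 tilt [0.0001 0.0003] F [0.9 0.1 0.3] op 87.0 g 0.0 q6 -76.7
xyz [-134.2 -123.9   10.4] rot [ 0.     0.    -0.553]
```

```bash
python3 -m handwheel '[{"delta_rot":[0,0,-0.14],"xyz":[-34,-31,3],"hand":-1},{"delta_rot":[0,0,-0.28],"xyz":[-68,-62,5],"hand":-1},{"delta_rot":[0,0,-0.42],"xyz":[-101,-93,8],"hand":-1},{"delta_rot":[0,0,-0.553],"xyz":[-134,-124,10],"hand":-1},{"delta_rot":[0,0,-0.553],"xyz":[-134,-124,10],"hand":-1}]' >/dev/null
python3 - <<'E'
from h import *
st()
a=rect("wrist","pics/w0.png",0.53,0.72,-0.4,0.06,1700)
st()
E
```

```text
t 2.02 p [ 584.5 -154.6  200.1] yaw 0.128 tilt [ 0.0014 -0.0013] F [ 0.1  0.4 -1. ] op 87.4 g 0.0 q6 -122.7
t 2.08 p [ 583.3 -152.3  199.9] yaw 0.128 tilt [-0.0007  0.0006] F [-1.3  0.5 -0.1] op 87.2 g 0.0 q6 -122.6
```

View pics/w0.png

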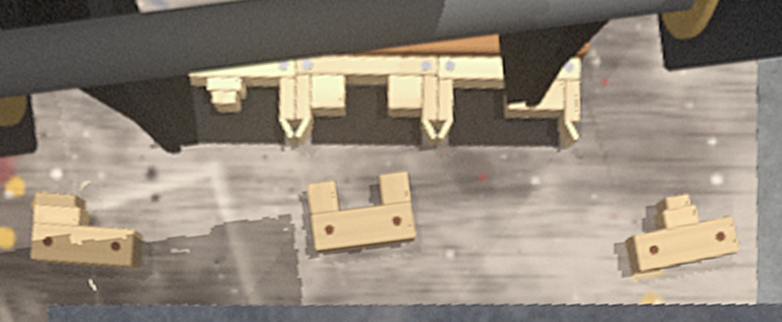

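Wrist view, rectified at 0.588 mm per pixel: the fork's back edge runs (314,247)–(413,236), the tray side-wall tips are at (294,138) and (437,138), and a shoulder is at row ~106. That puts the nest origins at x≈0.655, with y = -0.071 (fork), -0.155 (tee) and -0.239 (ell), and tray yaw ≈ 0. I'll go down on the fork now.

```bash
python3 -c "from h import *;plan(.586,-.153,.011,.125)"
python3 -m handwheel '[{"delta_rot":[0,0,0],"xyz":[-1,0,50],"hand":-1},{"delta_rot":[0,0,0],"xyz":[-2,0,100],"hand":-1},{"delta_rot":[0,0,0],"xyz":[-2,0,150],"hand":-1},{"delta_rot":[0,0,0],"xyz":[-2,0,175],"hand":-1},{"delta_rot":[0,0,0],"xyz":[-2,0,189],"hand":-1}]' >/dev/null
python3 -m handwheel '[{"delta_rot":[0,0,0],"xyz":[0,0,0],"hand":0.1},{"delta_rot":[0,0,0],"xyz":[0,0,0],"hand":0.5},{"delta_rot":[0,0,0],"xyz":[0,0,0],"hand":0.5},{"delta_rot":[0,0,0],"xyz":[0,0,0],"hand":0.5},{"delta_rot":[0,0,0],"xyz":[0,0,0],"hand":0.5}]' >/dev/null
python3 -c "from h import *;st();plan(.628,-.071,.011,0)"
```

```text
xyz [ -2.7  -1.1 188.9] rot [ 0.001 -0.001  0.003]
t 3.33 p [ 586.1 -151.3   12.8] yaw 0.131 tilt [ 0.0022 -0.0011] F [0.4 0.6 5.8] op 59.4 g 30.0 q6 -122.5
xyz [-52.   74.1   1.8] rot [-0.001  0.002  0.131]
```

```bash
python3 -c "from h import *;plan(.602,-.071,.0125,0)"
python3 -m handwheel '[{"delta_rot":[0,0,0.03],"xyz":[-7,20,0],"hand":0.5},{"delta_rot":[0,0,0.06],"xyz":[-13,39,0],"hand":0.5},{"delta_rot":[0,0,0.1],"xyz":[-20,59,0],"hand":0.5},{"delta_rot":[0,0,0.131],"xyz":[-26,78,0],"hand":0.5},{"delta_rot":[0,0,0.131],"xyz":[-26,78,0],"hand":0.5}]' >/dev/null
python3 - <<'E'
from h import *
st()
im=vision.capture("wrist");m=vision.camera_model("wrist")
cv2.imwrite("pics/w1.png",cv2.cvtColor(im,cv2.COLOR_RGB2BGR))
N=lambda x,y,z=.014:proj(m,[.655+x/1e3,-.071+y/1e3,z]).round(0)
print(N(-16,39),N(-16,-39),N(2,0),N(4,10),N(4,-10))
E
```

```text
xyz [-26.3  77.5   0.3] rot [-0.001  0.002  0.131]
t 3.95 p [602.3 -68.5  12.9] yaw 0.001 tilt [0.0033 0.0005] F [1.4 4.5 6.5] op 59.5 g 30.0 q6 -107.2
[[347. 320.]] [[213. 320.]] [[280. 346.]] [[296. 348.]] [[263. 348.]]
```

View pics/w1.png

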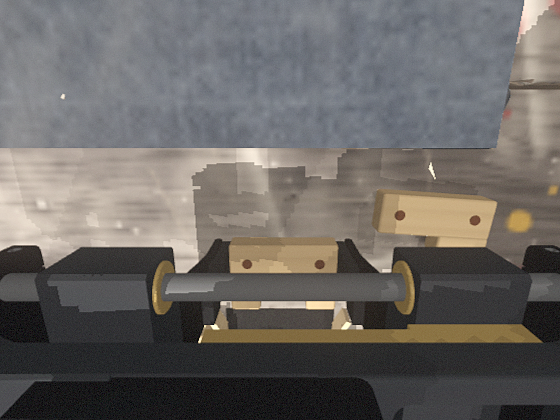

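The part is held square at (284,265), and the nest wall tips are at about (213,325) and (347,325). They match the prediction, so I'll shift -2 mm in y and insert.

```bash
python3 -m handwheel '[{"delta_rot":[0,0,0],"xyz":[0,-2,0],"hand":0.5},{"delta_rot":[0,0,0],"xyz":[-8,-2,0],"hand":0.5},{"delta_rot":[0,0,0],"xyz":[-16,-2,0],"hand":0.5},{"delta_rot":[0,0,0],"xyz":[-25,-2,0],"hand":0.5},{"delta_rot":[0,0,0],"xyz":[-25,-2,0],"hand":0.5}]' | grep force
python3 -c "from h import *;st()"
```

```text
force: [-4.0, 0.6, 9.2]
grasp_force: 30.0
t 4.62 p [625.  -71.7  12.8] yaw 0.0 tilt [-0.0019  0.0006] F [-4.   0.6  9.2] op 59.6 g 30.0 q6 -106.7
```

```bash
python3 -m handwheel '[{"delta_rot":[0,0,0],"xyz":[0,0,0],"hand":-1},{"delta_rot":[0,0,0],"xyz":[1,0,0],"hand":-1},{"delta_rot":[0,0,0],"xyz":[12,0,0],"hand":-1},{"delta_rot":[0,0,0],"xyz":[24,0,0],"hand":-1},{"delta_rot":[0,0,0],"xyz":[36,0,0],"hand":-1}]' | grep force
python3 -m handwheel '[{"delta_rot":[0,0,0],"xyz":[0,0,0],"hand":0.3},{"delta_rot":[0,0,0],"xyz":[0,0,0],"hand":0.3},{"delta_rot":[0,0,0],"xyz":[0,0,0],"hand":0.3},{"delta_rot":[0,0,0],"xyz":[0,0,0],"hand":0.3},{"delta_rot":[0,0,0],"xyz":[0,0,0],"hand":0.3}]' | grep force
python3 -c "from h import *;st()"
```

```text
force: [0.2, 0.2, -0.4]
grasp_force: 0.0
force: [0.5, -0.1, 0.3]
grasp_force: 0.0
t 5.88 p [590.  -72.   11.5] yaw 0.0 tilt [ 0.0002 -0.    ] F [ 0.5 -0.1  0.3] op 45.0 g 0.0 q6 -107.7
```

```bash
python3 -m handwheel '[{"delta_rot":[0,0,0],"xyz":[-2,0,0],"hand":0.3},{"delta_rot":[0,0,0],"xyz":[-4,0,0],"hand":0.3},{"delta_rot":[0,0,0],"xyz":[-8,0,0],"hand":0.3},{"delta_rot":[0,0,0],"xyz":[-12,0,0],"hand":0.3},{"delta_rot":[0,0,0],"xyz":[-16,0,0],"hand":0.3}]' | grep force
python3 -c "from h import *;st()"
python3 -m handwheel '[{"delta_rot":[0,0,0],"xyz":[-4,0,0],"hand":0.3},{"delta_rot":[0,0,0],"xyz":[-8,0,0],"hand":0.3},{"delta_rot":[0,0,0],"xyz":[-12,0,0],"hand":0.3},{"delta_rot":[0,0,0],"xyz":[-15,0,0],"hand":0.3},{"delta_rot":[0,0,0],"xyz":[-17,0,0],"hand":0.3}]' | grep force
python3 -c "from h import *;st()"
```

```text
force: [-1.3, -0.3, 0.6]
grasp_force: 0.6
t 6.5 p [605.7 -72.   11.5] yaw 0.0 tilt [-0.001   0.0002] F [-1.3 -0.3  0.6] op 30.7 g 0.6 q6 -107.3
force: [-1.6, -0.3, 0.1]
grasp_force: 0.4
t 7.12 p [623.  -72.1  11.5] yaw 0.0 tilt [-0.     -0.0001] F [-1.6 -0.3  0.1] op 30.7 g 0.4 q6 -106.8
```

Sliding freely at about 1.5 N. I'll creep forward to feel the stop.

```bash
python3 -m handwheel '[{"delta_rot":[0,0,0],"xyz":[-0.5,0,0],"hand":0.3},{"delta_rot":[0,0,0],"xyz":[-1,0,0],"hand":0.3},{"delta_rot":[0,0,0],"xyz":[-1.5,0,0],"hand":0.3},{"delta_rot":[0,0,0],"xyz":[-2,0,0],"hand":0.3},{"delta_rot":[0,0,0],"xyz":[-2,0,0],"hand":0.3}]' | grep force
python3 -c "from h import *;st()"
python3 -m handwheel '[{"delta_rot":[0,0,0],"xyz":[-0.5,0,0],"hand":0.3},{"delta_rot":[0,0,0],"xyz":[-1,0,0],"hand":0.3},{"delta_rot":[0,0,0],"xyz":[-1.5,0,0],"hand":0.3},{"delta_rot":[0,0,0],"xyz":[-2,0,0],"hand":0.3},{"delta_rot":[0,0,0],"xyz":[-2,0,0],"hand":0.3}]' | grep force
python3 -c "from h import *;st()"
```

```text
force: [-4.0, -0.2, 2.2]
grasp_force: 2.0
t 7.75 p [623.8 -72.   11.5] yaw 0.0 tilt [-0.0022  0.0003] F [-4.  -0.2  2.2] op 30.5 g 2.0 q6 -106.7
force: [-7.6, -0.9, 5.8]
grasp_force: 4.0
t 8.38 p [623.9 -71.9  11.5] yaw 0.0 tilt [-0.0063  0.0008] F [-7.6 -0.9  5.8] op 30.2 g 4.0 q6 -106.7
```

```bash
python3 -m handwheel '[{"delta_rot":[0,0,0],"xyz":[12,0,0],"hand":0.3},{"delta_rot":[0,0,0],"xyz":[20,0,-10],"hand":0},{"delta_rot":[0,0,0],"xyz":[22,0,-60],"hand":-1},{"delta_rot":[0,0,0],"xyz":[22,0,-110],"hand":-1},{"delta_rot":[0,0,0],"xyz":[22,0,-160],"hand":-1}]' | grep force
python3 -m handwheel '[{"delta_rot":[0,0,-0.03],"xyz":[6,-55,-10],"hand":-1},{"delta_rot":[0,0,-0.06],"xyz":[12,-110,-20],"hand":-1},{"delta_rot":[0,0,-0.1],"xyz":[18,-165,-20],"hand":-1},{"delta_rot":[0,0,-0.15],"xyz":[24,-220,-20],"hand":-1},{"delta_rot":[0,0,-0.2],"xyz":[26,-270,-20],"hand":-1}]' | grep force
python3 - <<'E'
from h import *
st()
rect("wrist","pics/w2.png",0.53,0.70,-0.4,0.0,1900)
st()
E
```

```text
force: [1.3, -0.2, -0.2]
grasp_force: 0.0
force: [-0.3, -0.3, 0.5]
grasp_force: 0.0
t 9.62 p [ 578.8 -344.3  192.6] yaw 0.201 tilt [ 0.0025 -0.0015] F [-0.3 -0.3  0.5] op 86.8 g 0.0 q6 -141.8
t 9.68 p [ 578.8 -352.3  192.7] yaw 0.199 tilt [ 0.0046 -0.0093] F [ 1.7 -5.   0.8] op 87.2 g 0.0 q6 -141.9
```

View pics/w2.png

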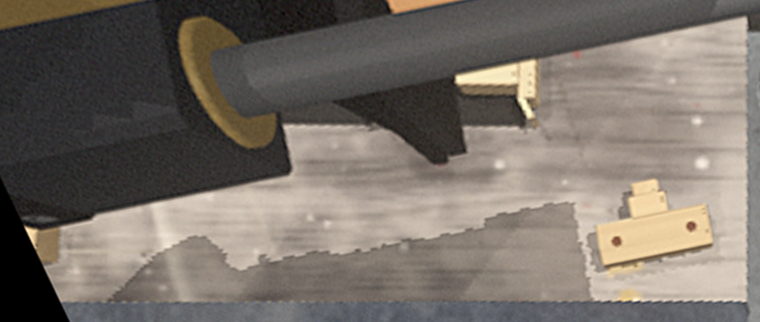

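The tee's back edge runs about (601,260)–(712,237), giving yaw 0.2 and centre ≈ (0.588, -0.341).

```bash
python3 -c "from h import *;st();plan(.580,-.342,.0115,.2)"
python3 -m handwheel '[{"delta_rot":[0,0,0],"xyz":[0,0,0],"hand":-1},{"delta_rot":[0,0,0],"xyz":[0,0,50],"hand":-1},{"delta_rot":[0,0,0],"xyz":[0,0,100],"hand":-1},{"delta_rot":[0,0,0],"xyz":[0,0,140],"hand":-1},{"delta_rot":[0,0,0],"xyz":[0,0,140],"hand":-1}]'|grep force
python3 -c "from h import *;st();plan(.580,-.342,.0115,.2)"
```

```text
t 9.68 p [ 578.8 -352.3  192.7] yaw 0.199 tilt [ 0.0046 -0.0093] F [ 1.7 -5.   0.8] op 87.2 g 0.0 q6 -141.9
xyz [ -2.7  11.7 181.1] rot [-0.01   0.003 -0.001]
force: [-0.5, 0.4, 0.3]
grasp_force: 0.0
t 10.3 p [ 576.9 -338.3   48.4] yaw 0.202 tilt [-0.0061  0.0057] F [-0.5  0.4  0.3] op 87.1 g 0.0 q6 -141.5
xyz [-2.5 -4.5 36.9] rot [ 0.007 -0.005  0.002]
```

```bash
python3 -m handwheel '[{"delta_rot":[0,0,0],"xyz":[-2,-1,10],"hand":-1},{"delta_rot":[0,0,0],"xyz":[-2,-1,25],"hand":-1},{"delta_rot":[0,0,0],"xyz":[-2,-1,33],"hand":-1},{"delta_rot":[0,0,0],"xyz":[-2,-1,36.5],"hand":-1},{"delta_rot":[0,0,0],"xyz":[-2,-1,36.5],"hand":-0.5}]'|grep force
python3 -c "from h import *;st()"
python3 -m handwheel '[{"delta_rot":[0,0,0],"xyz":[0,0,0],"hand":0.1},{"delta_rot":[0,0,0],"xyz":[0,0,0],"hand":0.5},{"delta_rot":[0,0,0],"xyz":[0,0,0],"hand":0.5},{"delta_rot":[0,0,0],"xyz":[0,0,0],"hand":0.5},{"delta_rot":[0,0,0],"xyz":[0,0,0],"hand":0.5}]' |grep force
python3 -c "from h import *;st();plan(.598,-.155,.012,0)"
```

```text
force: [-0.3, 0.1, -0.2]
grasp_force: 0.0
t 10.93 p [ 580.9 -342.7   14.9] yaw 0.2 tilt [-0.0002  0.0001] F [-0.3  0.1 -0.2] op 82.8 g 0.0 q6 -141.5
force: [-0.2, 0.4, 2.2]
grasp_force: 30.0
t 11.55 p [ 581.2 -342.8   15.4] yaw 0.2 tilt [ 0.0003 -0.0003] F [-0.2  0.4  2.2] op 59.8 g 30.0 q6 -141.5
xyz [-53.9 180.7   3.3] rot [-0.   0.   0.2]
```

```bash
python3 -m handwheel '[{"delta_rot":[0,0,0.04],"xyz":[-5,15,0],"hand":0.5},{"delta_rot":[0,0,0.08],"xyz":[-11,37,0],"hand":0.5},{"delta_rot":[0,0,0.12],"xyz":[-17,59,0],"hand":0.5},{"delta_rot":[0,0,0.16],"xyz":[-24,81,0],"hand":0.5},{"delta_rot":[0,0,0.2],"xyz":[-30,100,0],"hand":0.5}]'|grep force
python3 -c "from h import *;st();plan(.598,-.155,.015,0)"
```

```text
force: [-0.2, -1.5, 1.0]
grasp_force: 30.0
t 12.18 p [ 591.  -238.5   15.4] yaw -0.001 tilt [ 0.001  -0.0012] F [-0.2 -1.5  1. ] op 59.6 g 30.0 q6 -121.9
xyz [-6.9 83.5  0.3] rot [-0.001  0.001 -0.001]
```

```bash
python3 -m handwheel '[{"delta_rot":[0,0,0],"xyz":[-2,20,0],"hand":0.5},{"delta_rot":[0,0,0],"xyz":[-4,40,0],"hand":0.5},{"delta_rot":[0,0,0],"xyz":[-6,60,0],"hand":0.5},{"delta_rot":[0,0,0],"xyz":[-7,75,0],"hand":0.5},{"delta_rot":[0,0,0],"xyz":[-7,83,0],"hand":0.5}]'|grep force
python3 -m handwheel '[{"delta_rot":[0,0,0],"xyz":[0,0,0],"hand":0.5},{"delta_rot":[0,0,0],"xyz":[0,0,0],"hand":0.5},{"delta_rot":[0,0,0],"xyz":[-2,0,0],"hand":0.5},{"delta_rot":[0,0,0],"xyz":[-4,0,0],"hand":0.5},{"delta_rot":[0,0,0],"xyz":[-4,0,0],"hand":0.5}]'|grep force
python3 - <<'E'
from h import *
st()
im=vision.capture("wrist");cv2.imwrite("pics/w3.png",cv2.cvtColor(im[200:380,140:420].repeat(2,0).repeat(2,1),cv2.COLOR_RGB2BGR))
m=vision.camera_model("wrist")
for p in((-16,39),(-16,-39)):print(proj(m,[.654+p[0]/1e3,-.155+p[1]/1e3,.014])*2-[280,400])
E
```

```text
force: [1.4, -2.4, 3.4]
grasp_force: 30.0
force: [-5.7, 1.1, 11.4]
grasp_force: 30.0
t 13.43 p [ 597.9 -154.3   15.3] yaw -0.0 tilt [-0.0079  0.0036] F [-5.7  1.1 11.4] op 59.4 g 30.0 q6 -114.8
[[416.60241898 244.71105019]]
[[153.14291033 245.43272562]]
```

View pics/w3.png

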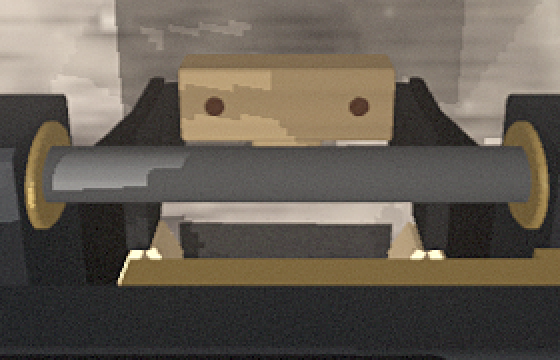

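The tee, centred on column 287, is in line with the nest: wall tips at (145,255) and (425,255), dark floor at columns 182–390. Inserting.

```bash
python3 -m handwheel '[{"delta_rot":[0,0,0],"xyz":[-6,0,0],"hand":0.5},{"delta_rot":[0,0,0],"xyz":[-12,0,0],"hand":0.5},{"delta_rot":[0,0,0],"xyz":[-18,0,0],"hand":0.5},{"delta_rot":[0,0,0],"xyz":[-23,0,0],"hand":0.5},{"delta_rot":[0,0,0],"xyz":[-23,0,0],"hand":0.5}]' | grep force
python3 -c "from h import *;st()"
python3 -m handwheel '[{"delta_rot":[0,0,0],"xyz":[0,0,0],"hand":-1},{"delta_rot":[0,0,0],"xyz":[1,0,0],"hand":-1},{"delta_rot":[0,0,0],"xyz":[12,0,0],"hand":-1},{"delta_rot":[0,0,0],"xyz":[24,0,0],"hand":-1},{"delta_rot":[0,0,0],"xyz":[36,0,1],"hand":-1}]' | grep force
python3 -m handwheel '[{"delta_rot":[0,0,0],"xyz":[2,0,2],"hand":0.3},{"delta_rot":[0,0,0],"xyz":[2,0,3],"hand":0.3},{"delta_rot":[0,0,0],"xyz":[2,0,3],"hand":0.3},{"delta_rot":[0,0,0],"xyz":[2,0,3],"hand":0.3},{"delta_rot":[0,0,0],"xyz":[2,0,3],"hand":0.3}]' | grep force
python3 -c "from h import *;st()"
```

```text
force: [-5.3, 0.8, 8.6]
grasp_force: 30.0
t 14.1 p [ 621.9 -154.9   15.3] yaw -0.0 tilt [-0.006   0.0025] F [-5.3  0.8  8.6] op 59.2 g 30.0 q6 -113.9
force: [0.3, 0.5, -0.4]
grasp_force: 0.0
force: [0.3, 0.1, -0.3]
grasp_force: 0.0
t 15.35 p [ 586.8 -155.7   11.1] yaw 0.0 tilt [ 0.0003 -0.0001] F [ 0.3  0.1 -0.3] op 44.9 g 0.0 q6 -115.4
```

```bash
python3 -m handwheel '[{"delta_rot":[0,0,0],"xyz":[-2,0.5,0],"hand":0.3},{"delta_rot":[0,0,0],"xyz":[-4,0.5,0],"hand":0.3},{"delta_rot":[0,0,0],"xyz":[-8,0.5,0],"hand":0.3},{"delta_rot":[0,0,0],"xyz":[-12,0.5,0],"hand":0.3},{"delta_rot":[0,0,0],"xyz":[-17,0.5,0],"hand":0.3}]' | grep force
python3 -m handwheel '[{"delta_rot":[0,0,0],"xyz":[-4,0,0],"hand":0.3},{"delta_rot":[0,0,0],"xyz":[-8,0,0],"hand":0.3},{"delta_rot":[0,0,0],"xyz":[-12,0,0],"hand":0.3},{"delta_rot":[0,0,0],"xyz":[-16,0,0],"hand":0.3},{"delta_rot":[0,0,0],"xyz":[-19,0,0],"hand":0.3}]' | grep force
python3 -c "from h import *;st()"
python3 -m handwheel '[{"delta_rot":[0,0,0],"xyz":[-1,0,0],"hand":0.3},{"delta_rot":[0,0,0],"xyz":[-2,0,0],"hand":0.3},{"delta_rot":[0,0,0],"xyz":[-3,0,0],"hand":0.3},{"delta_rot":[0,0,0],"xyz":[-4,0,0],"hand":0.3},{"delta_rot":[0,0,0],"xyz":[-5,0,0],"hand":0.3}]' | grep force
python3 -c "from h import *;st()"
```

```text
force: [-0.1, 0.2, -0.2]
grasp_force: 0.2
force: [-0.3, -0.0, 1.0]
grasp_force: 0.3
t 16.6 p [ 622.8 -155.2   11. ] yaw 0.0 tilt [ 0.0001 -0.0001] F [-0.3 -0.   1. ] op 30.5 g 0.3 q6 -114.0
force: [-10.6, -2.6, 8.0]
grasp_force: 5.4
t 17.23 p [ 623.3 -154.9   11. ] yaw 0.001 tilt [-0.0092  0.0015] F [-10.6  -2.6   8. ] op 30.7 g 5.4 q6 -113.7
```

```bash
python3 -m handwheel '[{"delta_rot":[0,0,0],"xyz":[12,0,0],"hand":0.3},{"delta_rot":[0,0,0],"xyz":[22,0,-10],"hand":0},{"delta_rot":[0,0,0],"xyz":[30,0,-60],"hand":-1},{"delta_rot":[0,0,0],"xyz":[36,10,-120],"hand":-1},{"delta_rot":[0,0,0],"xyz":[40,50,-180],"hand":-1}]' | grep force
python3 - <<'E'
from h import *
from scipy.optimize import fsolve
m=vision.camera_model("top")
print(fsolve(lambda v:(proj(m,[v[0],v[1],.09])[0]-[246,147]),[.65,.1]))
st();plan(.570,0.0,.2,-.05)
E
```

```text
force: [0.6, -0.2, -0.0]
grasp_force: 0.0
[0.70176635 0.09576814]
t 17.85 p [ 588.8 -111.8  185.8] yaw -0.003 tilt [ 0.0041 -0.0015] F [ 0.6 -0.2 -0. ] op 62.3 g 0.0 q6 -111.3
xyz [ 19.1 111.8 -14.4] rot [-0.001  0.004  0.047]
```

```bash
python3 -m handwheel '[{"delta_rot":[0,0,0.01],"xyz":[5,30,-5],"hand":-1},{"delta_rot":[0,0,0.03],"xyz":[12,65,-10],"hand":-1},{"delta_rot":[0,0,0.05],"xyz":[18,100,-10],"hand":-1},{"delta_rot":[0,0,0.05],"xyz":[18,110,-10],"hand":-1},{"delta_rot":[0,0,0.05],"xyz":[18,110,-10],"hand":-1}]' | grep force
python3 - <<'E'
from h import *
st()
rect("wrist","pics/w4.png",0.53,0.68,-0.22,0.08,2500)
E
```

```text
force: [0.2, -0.1, -0.4]
grasp_force: 0.0
t 18.48 p [ 5.705e+02 -5.000e-01  1.934e+02] yaw -0.048 tilt [ 0.0015 -0.0006] F [ 0.2 -0.1 -0.4] op 86.8 g 0.0 q6 -98.5
```

View pics/w4.png

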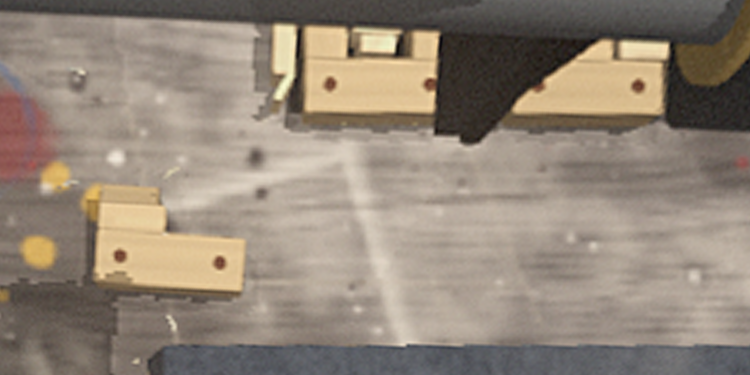

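Fork and tee are home: both back edges are level at row ~111, about 10 px (4 mm) beyond the wall tip. The ell's back edge runs (95,281)–(244,291), so its yaw is -0.07 and its centre ≈ (0.586, 0.011).

```bash
python3 -c "from h import *;plan(.5766,.0117,.0115,-.068)"
python3 -m handwheel '[{"delta_rot":[0,0,0.02],"xyz":[-3,6,30],"hand":-1},{"delta_rot":[0,0,0.02],"xyz":[-6,12,80],"hand":-1},{"delta_rot":[0,0,0.02],"xyz":[-6.5,12,130],"hand":-1},{"delta_rot":[0,0,0.02],"xyz":[-6.5,12,165],"hand":-1},{"delta_rot":[0,0,0.02],"xyz":[-6.5,12,175],"hand":-1}]' | grep force
python3 -c "from h import *;st();plan(.5766,.0117,.0115,-.068)"
```

```text
xyz [ -5.   13.3 181.8] rot [-0.001  0.001  0.019]
force: [-0.4, 1.0, -0.3]
grasp_force: 0.0
t 19.15 p [576.    9.9  15.5] yaw -0.071 tilt [-0.0041  0.0005] F [-0.4  1.  -0.3] op 87.1 g 0.0 q6 -96.0
xyz [-0.4  1.8  4. ] rot [ 0.    -0.004 -0.003]
```

```bash
python3 -m handwheel '[{"delta_rot":[0,0,0],"xyz":[0,2,1],"hand":-1},{"delta_rot":[0,0,0],"xyz":[0,2,2],"hand":-1},{"delta_rot":[0,0,0],"xyz":[0,2,3],"hand":-1},{"delta_rot":[0,0,0],"xyz":[0,2,3],"hand":-0.5},{"delta_rot":[0,0,0],"xyz":[0,2,3],"hand":0.1}]' | grep force
python3 -m handwheel '[{"delta_rot":[0,0,0],"xyz":[0,0,0],"hand":0.5},{"delta_rot":[0,0,0],"xyz":[0,0,0],"hand":0.5},{"delta_rot":[0,0,0],"xyz":[0,0,0],"hand":0.5},{"delta_rot":[0,0,0],"xyz":[0,0,0],"hand":0.5},{"delta_rot":[0,0,0],"xyz":[0,0,0],"hand":0.5}]' | grep force
python3 -c "from h import *;st();plan(.592,-.239,.0125,0)"
```

```text
force: [0.4, 0.1, -0.8]
grasp_force: 0.0
force: [-0.2, 0.0, 1.3]
grasp_force: 30.0
t 20.4 p [577.3  13.1  15.1] yaw -0.07 tilt [ 0. -0.] F [-0.2  0.   1.3] op 59.2 g 30.0 q6 -95.8
xyz [ -32.3 -250.5    2.6] rot [-0.    0.   -0.07]
```

```bash
python3 -m handwheel '[{"delta_rot":[0,0,-0.015],"xyz":[-3,-15,0],"hand":0.5},{"delta_rot":[0,0,-0.03],"xyz":[-7,-38,0],"hand":0.5},{"delta_rot":[0,0,-0.05],"xyz":[-12,-63,0],"hand":0.5},{"delta_rot":[0,0,-0.07],"xyz":[-17,-88,0],"hand":0.5},{"delta_rot":[0,0,-0.07],"xyz":[-20.5,-112,0],"hand":0.5}]' | grep force
python3 -c "from h import *;st();plan(.596,-.239,.015,0)"
```

```text
force: [0.0, 1.3, 2.3]
grasp_force: 30.0
t 21.02 p [ 590.1 -100.5   15.1] yaw -0.0 tilt [0.0003 0.0006] F [0.  1.3 2.3] op 59.6 g 30.0 q6 -110.4
xyz [  -5.9 -138.5    0. ] rot [ 0.001  0.    -0.   ]
```

```bash
python3 -m handwheel '[{"delta_rot":[0,0,0],"xyz":[-1,-28,0],"hand":0.5},{"delta_rot":[0,0,0],"xyz":[-2,-58,0],"hand":0.5},{"delta_rot":[0,0,0],"xyz":[-4,-88,0],"hand":0.5},{"delta_rot":[0,0,0],"xyz":[-6,-116,0],"hand":0.5},{"delta_rot":[0,0,0],"xyz":[-6,-138.5,0],"hand":0.5}]' | grep force
python3 -m handwheel '[{"delta_rot":[0,0,0],"xyz":[0,0,0],"hand":0.5},{"delta_rot":[0,0,0],"xyz":[0,0,0],"hand":0.5},{"delta_rot":[0,0,0],"xyz":[-2,0,0],"hand":0.5},{"delta_rot":[0,0,0],"xyz":[-4,0,0],"hand":0.5},{"delta_rot":[0,0,0],"xyz":[-4,0,0],"hand":0.5}]' | grep force
python3 - <<'E'
from h import *
st()
im=vision.capture("wrist");cv2.imwrite("pics/w5.png",cv2.cvtColor(im[200:380,140:420].repeat(2,0).repeat(2,1),cv2.COLOR_RGB2BGR))
E
```

```text
force: [0.6, 2.1, 3.0]
grasp_force: 30.0
force: [-2.2, 1.2, 4.9]
grasp_force: 30.0
t 22.27 p [ 599.5 -237.4   15.1] yaw 0.001 tilt [-0.0014  0.0011] F [-2.2  1.2  4.9] op 59.4 g 30.0 q6 -121.6
```

View pics/w5.png

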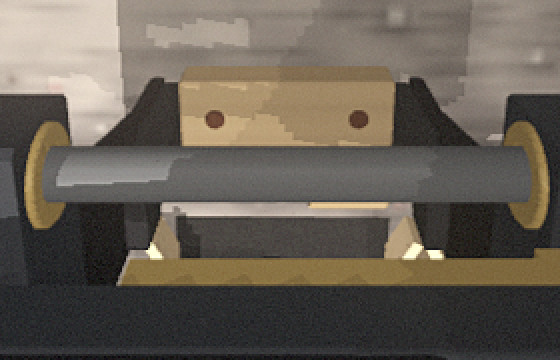

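The ell's centre is at column 287 and the nest's at about 283, so I'll shift about -1.2 mm in y and insert.

```bash
python3 -m handwheel '[{"delta_rot":[0,0,0],"xyz":[-5,-1.3,0],"hand":0.5},{"delta_rot":[0,0,0],"xyz":[-11,-1.3,0],"hand":0.5},{"delta_rot":[0,0,0],"xyz":[-17,-1.3,0],"hand":0.5},{"delta_rot":[0,0,0],"xyz":[-23,-1.3,0],"hand":0.5},{"delta_rot":[0,0,0],"xyz":[-23,-1.3,0],"hand":0.5}]' | grep force
python3 -c "from h import *;st()"
python3 -m handwheel '[{"delta_rot":[0,0,0],"xyz":[0,0,0],"hand":-1},{"delta_rot":[0,0,0],"xyz":[1,0,0],"hand":-1},{"delta_rot":[0,0,0],"xyz":[12,0,0],"hand":-1},{"delta_rot":[0,0,0],"xyz":[24,0,0],"hand":-1},{"delta_rot":[0,0,0],"xyz":[36,0,1],"hand":-1}]' | grep force
python3 -m handwheel '[{"delta_rot":[0,0,0],"xyz":[2,0,2],"hand":0.3},{"delta_rot":[0,0,0],"xyz":[2,0,3],"hand":0.3},{"delta_rot":[0,0,0],"xyz":[2,0,3],"hand":0.3},{"delta_rot":[0,0,0],"xyz":[2,0,3],"hand":0.3},{"delta_rot":[0,0,0],"xyz":[2,0,3],"hand":0.3}]' | grep force
python3 -c "from h import *;st()"
```

```text
force: [-0.5, 1.3, 2.9]
grasp_force: 30.0
t 22.95 p [ 623.6 -239.1   15.1] yaw 0.001 tilt [0.001  0.0004] F [-0.5  1.3  2.9] op 59.1 g 30.0 q6 -120.6
force: [0.2, 0.6, 0.3]
grasp_force: 0.0
force: [-0.5, -0.3, 0.2]
grasp_force: 0.0
t 24.2 p [ 585.2 -239.9   11. ] yaw 0.0 tilt [ 0.0003 -0.0002] F [-0.5 -0.3  0.2] op 45.0 g 0.0 q6 -122.4
```

```bash
python3 -m handwheel '[{"delta_rot":[0,0,0],"xyz":[-2,0.5,0],"hand":0.3},{"delta_rot":[0,0,0],"xyz":[-4,0.5,0],"hand":0.3},{"delta_rot":[0,0,0],"xyz":[-8,0.5,0],"hand":0.3},{"delta_rot":[0,0,0],"xyz":[-13,0.5,0],"hand":0.3},{"delta_rot":[0,0,0],"xyz":[-18,0.5,0],"hand":0.3}]' | grep force
python3 -m handwheel '[{"delta_rot":[0,0,0],"xyz":[-4,0,0],"hand":0.3},{"delta_rot":[0,0,0],"xyz":[-8,0,0],"hand":0.3},{"delta_rot":[0,0,0],"xyz":[-12,0,0],"hand":0.3},{"delta_rot":[0,0,0],"xyz":[-16,0,0],"hand":0.3},{"delta_rot":[0,0,0],"xyz":[-19,0,0],"hand":0.3}]' | grep force
python3 -c "from h import *;st()"
python3 -m handwheel '[{"delta_rot":[0,0,0],"xyz":[-1,0,0],"hand":0.3},{"delta_rot":[0,0,0],"xyz":[-2,0,0],"hand":0.3},{"delta_rot":[0,0,0],"xyz":[-3,0,0],"hand":0.3},{"delta_rot":[0,0,0],"xyz":[-4,0,0],"hand":0.3},{"delta_rot":[0,0,0],"xyz":[-5,0,0],"hand":0.3}]' | grep force
python3 -c "from h import *;st()"
```

```text
force: [-1.1, -0.4, 0.5]
grasp_force: 0.3
force: [-0.3, 0.8, 0.4]
grasp_force: 0.6
t 25.45 p [ 622.2 -239.3   11. ] yaw 0.0 tilt [ 0.0001 -0.    ] F [-0.3  0.8  0.4] op 30.5 g 0.6 q6 -120.6
force: [-11.3, -1.3, 7.3]
grasp_force: 5.8
t 26.07 p [ 622.6 -239.1   10.9] yaw 0.001 tilt [-0.0093  0.002 ] F [-11.3  -1.3   7.3] op 30.4 g 5.8 q6 -120.4
```

It stopped at the same depth as the others. I'll retract, lift clear and check.

```bash
python3 -m handwheel '[{"delta_rot":[0,0,0],"xyz":[12,0,0],"hand":0.3},{"delta_rot":[0,0,0],"xyz":[22,0,-10],"hand":0.3},{"delta_rot":[0,0,0],"xyz":[40,0,-60],"hand":0},{"delta_rot":[0,0,0],"xyz":[80,0,-120],"hand":-1},{"delta_rot":[0,0,0],"xyz":[130,0,-170],"hand":-1}]' | grep force
python3 -m handwheel '[{"delta_rot":[0,0,0],"xyz":[15,30,-10],"hand":-1},{"delta_rot":[0,0,0],"xyz":[30,70,-10],"hand":-1},{"delta_rot":[0,0,0],"xyz":[30,80,-10],"hand":-1},{"delta_rot":[0,0,0],"xyz":[30,80,-10],"hand":-1},{"delta_rot":[0,0,0],"xyz":[30,80,-10],"hand":-1}]' | grep force
python3 - <<'E'
from h import *
st()
a=rect("top","",0.56,0.72,-0.3,0.15,1700,save=False);b=rect("wrist","",0.56,0.72,-0.3,0.15,1700,save=False)
cv2.imwrite("pics/fin.png",cv2.cvtColor(np.vstack([a,b]),cv2.COLOR_RGB2BGR))
E
```

```text
force: [-0.0, -0.9, 1.2]
grasp_force: 0.0
force: [-0.1, 0.0, -0.4]
grasp_force: 0.0
t 27.32 p [ 480.3 -160.6  178.4] yaw 0.0 tilt [ 0.0018 -0.0013] F [-0.1  0.  -0.4] op 86.6 g 0.0 q6 -121.1
```

View pics/fin.png

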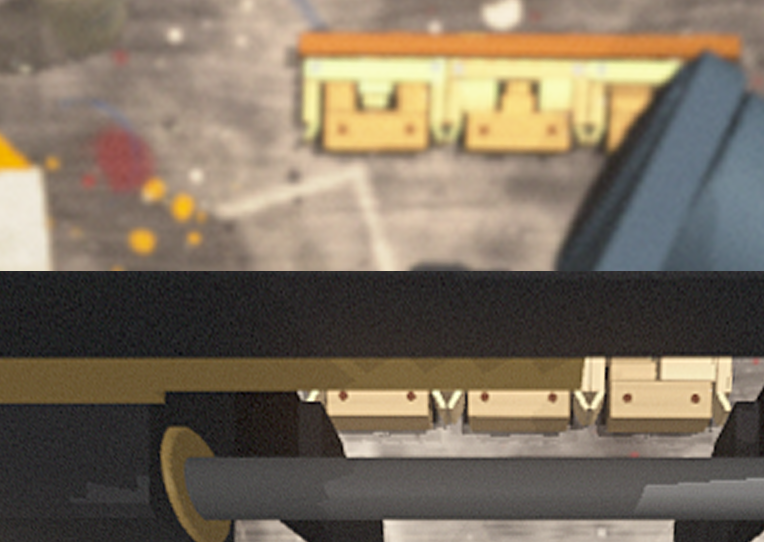

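All three parts sit level and square. Their back edges (wrist view rows ~417–420) follow the line of the wall tips, with the same 4 mm standing out, and the gripper is clear.

```bash
python3 -c "
from rig import workorder
print(workorder.hand_in())"
```

```text
the job is handed in; nothing more can be done
None
```

I slid the U-, T- and L-shaped parts flat into their own cavities and pushed each one to its stop; they looked square in the final picture. I handed the job in at about 27 s; no verdict was returned.

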